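# Fit a filter in the closet air cleaner and snap its cover on

## Robot

A 7-joint arm with a two-finger parallel gripper is mounted at the origin on the work surface. World frame = base frame: x ahead of the robot, y to its left, z up, the work surface at z = 0. Lengths are in mm, angles in rad, forces in N, time in s.
With the tool pointing down it reaches from about 425 to 875 mm from the base axis. Payload 8.4 kg.
Tool frame: the origin (TCP) lies on the centre line of the jaws, within the pads' length; the fingertips stand 25 mm ahead of it and the grasp point (between the pads) lies 6 mm ahead of it; z points along the fingers, y is the line along which they close (so a half turn about z gives the same grasp; the last joint's range is limited). The gripper opens to 87 mm and grips with 3 to 60 N. Pads are 19 mm wide; open, the fingers measure 117 mm over their backs; the gripper's body (75 mm by 190 mm) begins 51 mm behind the grasp point.
Start: joints at [-1.375, 0.333, 0.04, 1.465, -0.013, 1.343, -0.059], TCP at [188.858, 621.93, 247.546] pointing down, gripper open.
Joint ranges: [-2.58, 2.58], [-0.38, 2.09], [-1.3, 1.39], [0.25, 2.4], [-1.5, 4.64], [0.08, 2.09], [-2.65, 2.65]. Speed limits (rad/s): [2.22, 2.22, 2.79, 2.79, 3.14, 3.14, 3.14].

## Interface

Orientations are given as a unit quaternion [x, y, z, w].
In Python, from station import readout, vision, order, nets gives the robot as it stands.
- The arm moves only by the tool apply_moves, never from a script. Its argument "targets" is a list of rows, each an object with "dp": the shift along the tool's x, y, z in units of 40 mm (1.0 is 40 mm), a list of three; "rotation": the turn, a rotation vector about the tool's x, y, z in units of 5 degrees (1.0 is 5 degrees), a list of three; "jaw": the opening, from 0 (shut) to 1 (fully open). In form: [{"dp": [dx, dy, dz], "rotation": [wx, wy, wz], "jaw": jaw}, ...]. A call has 1 to 5 rows; each row is the pose to reach, as a shift and turn from the pose commanded when the call began, along the tool's axes at that moment; what a row does not reach only later rows make up. A row lasts 1/12 s, in which the tool goes at most 41.7 mm and 7.16 degrees, less where a joint would pass 70% of its speed; a pose out of reach is approached as far as the arm can. A call with a gripper value outside its range is refused whole. The fingers move at their own pace and stop on an object; "grip_force" is the grip in N (left out, the last holds). Time passes only in rows, so rows that repeat a pose let the fingers close. It gives the time, the measured TCP pose, the force, the opening and the grip force at its end, in the units of the state.
- readout.get_obs(): the state, without advancing time (a new reading comes with each control period).
- vision.capture(name): name is "scene" or "top" or "wrist"; returns (picture, depth): 384x512x3 uint8, blue, green, red; 384x512 float32, mm along the optical axis (not along the pixel's ray), 0 where there is no reading.
- vision.camera_info(name): a dict with "camera_matrix" (3x3 intrinsics, pixels), "dist_coeffs" ([k1, k2, p1, p2, k3] as OpenCV has them; the pictures are not rectified), "extrinsics" (4x4, takes a point from camera to world coordinates). Camera axes: x right, y down, z forward; pixel columns grow to the right and rows downward; lengths in mm; the calibration is good to about 2 mm. A picture is of the moment at which its call begins: read the wrist's pose just before it. camera_info takes no time and is no camera call; for the wrist camera it gives the pose at the moment of the call.
- order.sign_off(): hands the job in; it is judged then, once.
Trained networks look in the newest picture that a camera, given by its name, has taken for a name from the list of things; names that differ only in an ending like _2 or _b are one class to them, and where a whole thing is asked for, a point or a joint stands for the part that bears it (a point fixed in the world has none). Each returns a list of dicts, best first, with "conf" (0 to 1); they miss things now and then, are a little off and sometimes report something else, mostly with a low value. They report only what shows in the picture. A call takes as long as a camera call. They do not tell look-alikes from the thing itself.
- nets.recognise(camera, label): "extent" ([left, top, width, height] in pixels, round what is visible of it).
The state is a dict: "t": time; "qpos": joint angles; "dq": joint speeds; "tau": joint torques, N m; "ee_pos": TCP position; "orientation": TCP orientation; "contact_force": force on the tool from outside, world axes, zero at the start; "ft_torque": the same for the moment, N m; "width": finger opening in mm; "finger_force": force on a finger pad.
Only numpy, scipy, OpenCV 4.12 (cv2) and the standard library are available. Lean on these libraries where they do the work, as an engineer would, in place of code of your own. Each camera call takes 0.05 s, during which the arm holds its last target. There are 200 camera calls.

## Task

Fit the new filter to the air cleaner: draw the filter block out of its leaning holder, stand it fully home in the well of the air cleaner's base, then set the slotted cover over it and press it straight down until the hooks at both ends have clicked over it. When the cover is on, flip the toggle switch across to its other side, and let go of everything; leave the other things on the table where they are.

Things in the scene. Friction and masses are not known exactly. Their poses are not given: they have to be found in the camera images.
- filter_mid (a point): Centre of the filter, a plain grey block: 28 mm (own x), 40 mm (own y), 65 mm long (own z), 60 to 130 g, a little heavier at the top. It starts in the holder's pocket, leaning 30 degrees from vertical, top end (+z) up and towards the holder's -x. The pocket covers its lowest 19 mm; the upper 46 mm stand free. Draw it out along its own z. Either way round fits the well.
- holder: White leaning filter holder, fixed: a foot plate 110 x 80 x 8 mm (origin: centre of its underside) and a pocket tilted 30 degrees towards its own -x, 1.5 mm play each side, walls 5.5 mm thick, highest point 65 mm above the table.
- deck (a point): Air cleaner base, fixed: a grey block 124 mm (x) by 92 mm (y) by 30 mm high. This point: centre of its top face (the deck), above the middle of the filter well; z up. Two white snap hooks stand on the deck at x = +48 and -48 mm, 12 mm wide in y; their sloped heads point outwards, end 22 mm above the deck and overhang from 6.5 mm up.
- well (a point): Centre of the filter well's floor, 18 mm under the deck, same axes as the deck. The well is 34 mm (x) by 46 mm (y) with a 3 mm chamfer; a filter fully home stands 47 mm above the deck.
- cover_mid (a point): Centre (half-way up) of the white cover, 84 mm tall, 110 to 180 g, at first upright on the table. A flange 116 (x) by 84 (y) by 5 mm with a slot 13 (x) by 20 (y) mm at each end, slot centres at x = +45.5 and -45.5 mm; on it a slitted hood 58 (x) by 68 (y) mm, its top 54 mm above the underside, hollow 50 x 60 mm, 50 mm deep, open below; on top a grip ridge.
- ridge (a point): Centre of the solid grip ridge on the cover's top: 44 mm long in the cover's x, 16 mm thick in y, 30 mm tall; 69 mm above the cover's underside.
- cover_foot (a point): Centre of the cover's underside. Set x along the deck's x (either way round) so that the hooks enter the slots; they carry the cover about 14 mm above the deck until pushed, bend inwards and snap back over the flange's end bars. The push takes about 10 to 20 N in all. Snapped home, the underside is on the deck (up to 1.5 mm play) and stays.
- hook_near (a joint): Bend of the snap hook at x = -48 mm of the deck, rad: 0 upright (free or clicked), about 0.15 while the flange forces it inwards.
- hook_far (a joint): Bend of the snap hook at x = +48 mm of the deck, rad: as hook_near.
- switch (a joint): Toggle switch of the air cleaner, rad: about 0 to 0.1 at the start (off, leaning to -y of the deck frame), 1.0 hard over to +y (on), stays where it is left; about 1.5 N at the ball moves it. Its pivot is at x = +90 mm, y = 0, z = +2 mm in the deck frame, the lever is 50 mm long and stands upright at 0.5.
- switch_tip (a point): Centre of the switch's black ball, 26 mm across, at the end of the lever (about 46 mm above the deck frame's z at the start, 24 mm to -y of the pivot).
- paper_roll: Bystander: a paper roll standing on end, 104 mm across, 100 mm tall; origin under its centre. Leave alone.
- water: Bystander: a small clear water bottle, 56 mm across, 120 mm tall; origin under its centre. Leave alone.
- jar: Bystander: a small glass jar, 50 mm across, 55 mm tall; origin under its centre. Leave alone.
- soap_box: Bystander: a low cardboard box, 85 x 55 x 30 mm; origin under its centre. Leave alone.
- bulb_box: Bystander: a small paper box, 50 x 50 x 45 mm; origin under its centre. Leave alone.
- brush: Bystander: a wooden hand brush, 190 mm long; origin under its centre. Leave alone.
- tin: Bystander: a tin can, 72 mm across, 95 mm tall; origin under its centre. Leave alone.
There are look-alikes about, which are no part of the job. There is more than one size of the part that bears filter_mid; the job needs the middle-sized.

How it is judged:
By the outcome, as a careful person would: the job done as asked, in the order asked, and still so for the second after the job is handed in, with the robot touching nothing.
It also fails if it takes over 67 s, if anything falls off the work surface, if the arm or the gripper's body presses on something with over 40 N, if the wrist force passes 120 N, or if a joint passes its speed limit or range.

## Working session

There is one attempt and no reset: what is moved stays moved. The work goes in short steps, Python scripts to look and compute and a tool call to move; the robot and the scene stay as the last step left them, time stands still between calls to the robot, and variables do not carry over. Pictures are saved under pics/ and viewed, at most 10 in all, crops included, and the job is handed in when it is done.

Besides the shell and the picture viewer there is one more tool, called after ">>>" as a command line: name --argument value ..., lists and objects as JSON in quotes. apply_moves: Moves the arm, as the interface text tells. Its arguments: {"type":"object","properties":{"targets":{"type":"array","items":{"type":"object","properties":{"dp":{"type":"array","items":{"type":"number"}},"rotation":{"type":"array","items":{"type":"number"}},"jaw":{"type":"number"}}}},"grip_force":{"type":"number"}},"required":["targets"]}

```bash
ls; mkdir -p pics; cat > h.py <<'E'
import numpy as np, cv2
from station import readout, vision, order, nets
from scipy.spatial.transform import Rotation as R
def cloud(name):
    img,d=vision.capture(name); ci=vision.camera_info(name)
    K=np.array(ci["camera_matrix"],float);D=np.array(ci["dist_coeffs"],float);T=np.array(ci["extrinsics"],float)
    h,w=d.shape; uu,vv=np.meshgrid(np.arange(w),np.arange(h))
    p=cv2.undistortPoints(np.stack([uu,vv],-1).reshape(-1,1,2).astype(np.float32),K,D).reshape(h,w,2)
    P=np.dstack([p[...,0]*d,p[...,1]*d,d]); W=P@T[:3,:3].T+T[:3,3]; W[d<=0]=np.nan
    return img,d,W,T
E
python3 - <<'E'
from h import *
o=readout.get_obs(); print({k:np.round(v,3) for k,v in o.items()})
ims=[]
for c in ["scene","top"]:
    img,d,W,T=cloud(c); np.savez(f"{c}.npz",img=img,d=d,W=W,T=T)
    print(c,T[:3,3].round(),T[:3,2].round(2))
    for l in ["filter_mid","holder","deck","cover_mid","switch","switch_tip","paper_roll","water","jar","soap_box","bulb_box","brush","tin"]:
        for r in nets.recognise(c,l)[:4]:
            e=np.array(r["extent"]);x,y=int(e[0]+e[2]/2),int(e[1]+e[3]/2)
            print(c,l,round(r["conf"],2),e.round().astype(int),W[min(y,383),min(x,511)].round())
    cv2.imwrite(f"pics/{c}0.png",cv2.resize(img,(800,600)))
E
```

```text
pics
{'t': np.float64(0.0), 'qpos': array([-1.375,  0.334,  0.04 ,  1.466, -0.013,  1.343, -0.058]), 'dq': array([ 0.001, -0.   , -0.   ,  0.   , -0.   ,  0.001, -0.002]), 'tau': array([-0.0000e+00, -6.5637e+01,  1.3350e+00, -4.0381e+01, -6.0000e-02,
        4.5000e-02,  0.0000e+00]), 'ee_pos': array([188.774, 621.528, 246.642]), 'orientation': array([ 0.147,  0.989, -0.001, -0.   ]), 'contact_force': array([0.253, 0.361, 1.112]), 'ft_torque': array([-0.019,  0.002,  0.059]), 'finger_force': np.float64(0.0), 'width': np.float64(87.194)}
scene [1341.  873.  847.] [-0.53 -0.63 -0.56]
scene filter_mid 0.79 [307 215  23  22] [591. 232.  80.]
scene filter_mid 0.72 [362 219  29  22] [425. 308.  33.]
scene filter_mid 0.68 [348 252  20  15] [544. 346.  16.]
scene holder 0.61 [288 230  45  37] [635. 251.  39.]
scene deck 0.89 [239 192  61  42] [612.  54.  29.]
scene cover_mid 0.71 [196 152  39  29] [ 602. -243.   47.]
scene switch 0.16 [310 218  17  18] [593. 234.  80.]
scene paper_roll 0.55 [198 201  37  50] [809.  63.  80.]
scene water 0.65 [184 182  20  43] [795. -68.  76.]
scene jar 0.95 
[... 431 characters left out ...]
13  15] [583. 223. 101.]
top holder 0.95 [164 181  25  32] [600. 218.  74.]
top holder 0.43 [348 220  58  18] [ 494. -438.   17.]
top deck 0.79 [218 172  35  57] [594.  25.  34.]
top switch 0.57 [234 175   8   8] [657.  17.  85.]
top switch_tip 0.71 [192 241  19  30] [415. 141.  32.]
top paper_roll 0.91 [220 127  34  36] [790.  19.   8.]
top water 0.88 [261 134  17  21] [769. -90.  85.]
top jar 0.46 [189 146  13  13] [754. 158.  57.]
top soap_box 0.88 [193 240  18  31] [415. 141.  32.]
top bulb_box 0.77 [280 242  15  11] [ 435. -138.   44.]
top bulb_box 0.43 [166 198  14  12] [573. 223.  99.]
top brush 0.95 [347 221  57  18] [ 486. -435.   25.]
top tin 0.92 [ 92 179  31  23] [626. 435.  97.]
```

```bash
python3 - <<'E'
import cv2,numpy as np
a=np.load("top.npz")["img"][110:290,60:420]; b=np.load("scene.npz")["img"][120:330,170:410]
cv2.imwrite("pics/topc.png",cv2.resize(a,(800,400),interpolation=3)); cv2.imwrite("pics/scenec.png",cv2.resize(b,(685,600),interpolation=3))
E
```

```text
(no output)
```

View pics/topc.png

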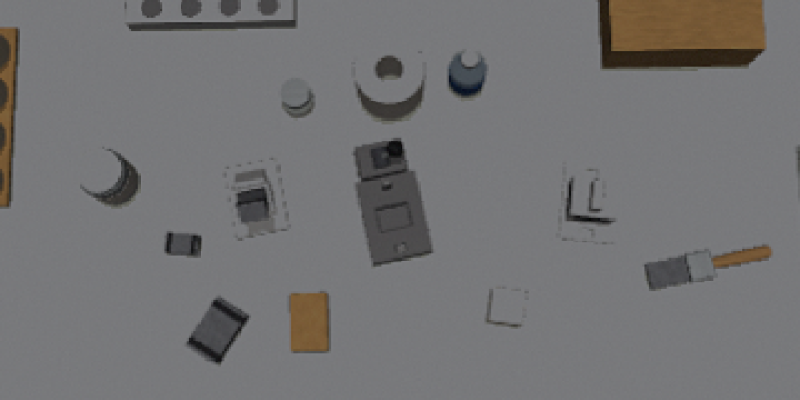

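View pics/scenec.png

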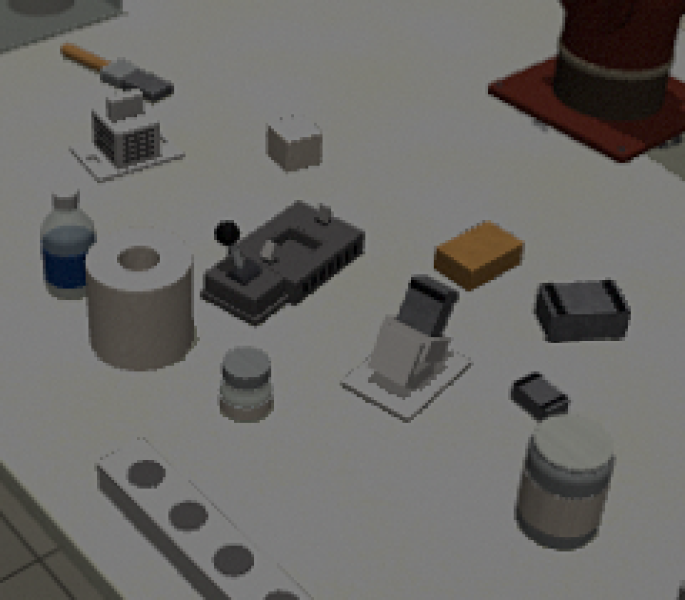

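Three grey blocks: the one in the holder (crop px (253,203) in the top view, full (174,201)), the loose large one (218,330), and the loose small one (183,244). The job's is the one leaning in the holder, middle in size. Next I take rough poses from the clouds.

```bash
cat >> h.py <<'E'
def quatR(): return R.from_quat(readout.get_obs()["orientation"])
def plan(p,Rm,p0=None,R0=None):
    """units from pose p0,R0 (measured now) to world pose p, rotation Rm"""
    o=readout.get_obs()
    p0=o["ee_pos"] if p0 is None else p0; R0=R.from_quat(o["orientation"]) if R0 is None else R0
    d=R0.inv().apply(np.array(p)-p0)/40; r=np.degrees((R0.inv()*Rm).as_rotvec())/5
    print("dp",d.round(3).tolist(),"rot",r.round(3).tolist(),"rows>=",round(max(np.linalg.norm(d)*40/41.7,np.linalg.norm(r)*5/7.16),1))
def frame(z,y):
    """tool rotation with z axis along z, y axis near y"""
    z=np.array(z,float)/np.linalg.norm(z); y=np.array(y,float); y-=z*(y@z); y/=np.linalg.norm(y)
    return R.from_matrix(np.stack([np.cross(y,z),y,z],1))
E
python3 - <<'E'
from h import *
t=np.load("top.npz");W=t["W"]
def rect(m,n):
    P=W[m][:,:2]; c,s,a=cv2.minAreaRect(P.astype(np.float32)); print(n,m.sum(),np.round(c,1),np.round(s,1),round(a,1))
def box(x0,x1,y0,y1,z0,z1): return (W[...,0]>x0)&(W[...,0]<x1)&(W[...,1]>y0)&(W[...,1]<y1)&(W[...,2]>z0)&(W[...,2]<z1)
rect(box(480,690,-60,110,22,38),"deck+sw")
rect(box(480,700,120,300,4,14),"foot")
rect(box(480,700,120,300,30,130),"pocket+filter")
rect(box(480,720,-340,-150,3,12),"flange"); rect(box(480,720,-340,-150,45,62),"hood"); rect(box(480,720,-340,-150,70,100),"ridge")
rect(box(600,700,-40,80,45,110),"ball")
ci=vision.camera_info("wrist"); o=readout.get_obs()
T=np.array(ci["extrinsics"]); Rt=R.from_quat(o["orientation"]).as_matrix()
print(np.round(ci["camera_matrix"]),(Rt.T@(T[:3,3]-o["ee_pos"])).round(1)); print((Rt.T@T[:3,:3]).round(3))
plan([590,120,400],frame([0,0,-1],[0,1,0]))
E
```

```text
deck+sw 1002 [595.8  26.7] [177.1  92. ] 11.6
foot 799 [590.  211.4] [177.  219.3] 89.8
pocket+filter 353 [600.3 228.6] [84.6 54.6] 10.9
flange 1015 [ 600. -245.] [189.7 239.7] 90.0
hood 298 [ 589.6 -271.4] [69.2 60. ] 82.8
ridge 76 [ 588.3 -271.4] [16.4 43.9] 80.2
ball 84 [647.8  23.5] [58.9 43.2] 16.0
[[303.   0. 253.]
 [  0. 303. 186.]
 [  0.   0.   1.]] [  70.     0.8 -136.8]
[[-0.001 -0.965 -0.261]
 [ 1.    -0.001 -0.   ]
 [ 0.    -0.261  0.965]]
dp [-13.242, -9.094, -3.812] rot [0.0, -0.0, -3.378] rows>= 15.8
```

>>> apply_moves --targets '[{"dp": [-4.18,-3.1,-0.11],"rotation": [0,0,0],"jaw": 1},{"dp": [-4.18,-3.1,-0.11],"rotation": [0,0,0],"jaw": 1},{"dp": [-4.18,-3.1,-0.11],"rotation": [0,0,0],"jaw": 1},{"dp": [-4.18,-3.1,-0.11],"rotation": [0,0,0],"jaw": 1},{"dp": [-4.18,-3.1,-0.11],"rotation": [0,0,0],"jaw": 1}]'

```text
t: 1.82
ee_pos: [313.7, 453.0, 252.1]
orientation: [0.147, 0.989, 0.0, 0.0]
contact_force: [1.9, 0.0, 0.8]
width: 87.5
finger_force: 0.0
```

>>> apply_moves --targets '[{"dp": [-4.18,-3.1,-0.11],"rotation": [0,0,0],"jaw": 1},{"dp": [-4.18,-3.1,-0.11],"rotation": [0,0,0],"jaw": 1},{"dp": [-4.18,-3.1,-0.11],"rotation": [0,0,0],"jaw": 1},{"dp": [-4.18,-3.1,-0.11],"rotation": [0,0,0],"jaw": 1},{"dp": [-4.18,-3.1,-0.11],"rotation": [0,0,0],"jaw": 1}]'

```text
t: 2.23
ee_pos: [437.7, 285.6, 256.8]
orientation: [0.147, 0.989, 0.0, 0.0]
contact_force: [0.8, 0.7, 0.5]
width: 87.0
finger_force: 0.0
```

>>> apply_moves --targets '[{"dp": [-4.18,-3.1,-0.11],"rotation": [0,0,0],"jaw": 1},{"dp": [-4.18,-3.1,-0.11],"rotation": [0,0,-1],"jaw": 1},{"dp": [-4.18,-3.1,-0.11],"rotation": [0,0,-2],"jaw": 1},{"dp": [-4.18,-3.1,-0.11],"rotation": [0,0,-2],"jaw": 1},{"dp": [-4.18,-3.1,-0.11],"rotation": [0,0,-2],"jaw": 1}]'

```text
t: 2.65
ee_pos: [561.6, 118.4, 261.2]
orientation: [0.06, 0.998, 0.0, 0.0]
contact_force: [0.7, 1.2, -0.1]
width: 87.0
finger_force: 0.0
```

```bash
python3 - <<'E'
from h import *
o=readout.get_obs(); print(o["t"],o["ee_pos"],o["dq"].round(2))
img,d,W,T=cloud("wrist"); np.savez("w1.npz",img=img,d=d,W=W,T=T)
cv2.imwrite("pics/w1.png",cv2.resize(img,(800,600)))
for l in ["filter_mid","holder","deck","switch_tip"]:
    for r in nets.recognise("wrist",l)[:3]: print(l,round(r["conf"],2),np.round(r["extent"]))
E
```

```text
2.65 [561.64679512 118.37702068 261.23725937] [ 0.63  0.46  0.38 -0.46 -0.26  0.08  1.02]
filter_mid 0.78 [329. 155.  51.  47.]
filter_mid 0.62 [341.   0.  76.  60.]
filter_mid 0.6 [399. 112.  46.  21.]
holder 0.89 [300. 136.  75.  92.]
deck 0.67 [126. 120. 111. 153.]
switch_tip 0.56 [172. 270.  13.   6.]
switch_tip 0.48 [183. 212.  12.   9.]
```

View pics/w1.png

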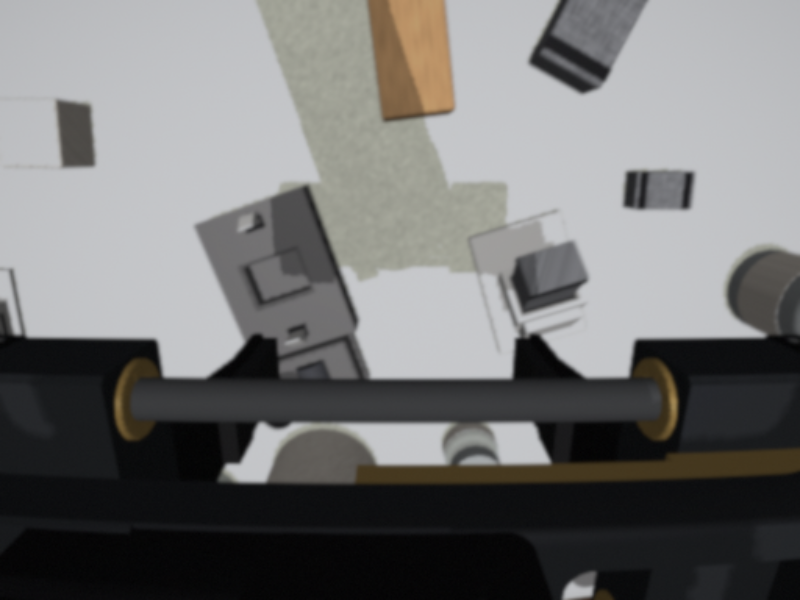

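The view shows the deck with its well at (278,272), and the holder with the leaning filter at (550,270). The smaller block is at (658,190) and the bigger one at (585,45). The holder's block is clearly the middle size. The arm has now settled, so I measure.

```bash
cat > meas.py <<'E'
from h import *
def box(W,x0,x1,y0,y1,z0,z1): return (W[...,0]>x0)&(W[...,0]<x1)&(W[...,1]>y0)&(W[...,1]<y1)&(W[...,2]>z0)&(W[...,2]<z1)
def rect(W,m):
    m=cv2.morphologyEx(m.astype(np.uint8),cv2.MORPH_OPEN,np.ones((3,3)))>0
    c,s,a=cv2.minAreaRect(W[m][:,:2].astype(np.float32)); return m.sum(),np.round(c,1),np.round(s,1),round(a,1),W[m][:,2].mean().round(1)
E
python3 - <<'E'
from meas import *
print(readout.get_obs()["ee_pos"],readout.get_obs()["dq"].round(2))
img,d,W,T=cloud("wrist"); np.savez("w2.npz",img=img,d=d,W=W,T=T)
m=box(W,480,640,-60,110,26,34); print("decktop",rect(W,m))
w=box(W,530,610,-15,60,5,20);print("wellfloor",rect(W,w))
print("ridge hooks",[W[box(W,500,640,-40,80,40,60)].mean(0).round(1)])
print("foot",rect(W,box(W,500,690,130,300,5,11)))
# normals in the filter area
f=box(W,520,660,180,270,40,130)
N=np.cross(np.gradient(W,axis=1),np.gradient(W,axis=0)); N/=np.linalg.norm(N,axis=2,keepdims=True); N*=np.sign(N[...,2:])
P=W[f];n=N[f]; ok=~np.isnan(n).any(1);P=P[ok];n=n[ok]
Z=np.array([-.5*np.cos(.19),-.5*np.sin(.19),.866])
print(len(P),P.min(0).round(),P.max(0).round())
t=(n@Z)>.93; print("end face",t.sum(),P[t].mean(0).round(1),np.median(n[t],0).round(3)); 
top=P[t]; 
nz=np.median(n[t],0); nz/=np.linalg.norm(nz)
for nm in [Z]:
    h=top@nm; print("h pct",np.percentile(h,[5,25,50,75,95]).round(1))
    k=abs(h-np.percentile(h,75))<5; q=top[k]; yx=np.array([-np.sin(.19),np.cos(.19),0]); xx=np.cross(yx,nm)
    ab=np.stack([q@xx,q@yx],1).astype(np.float32); print(k.sum(),cv2.minAreaRect(ab),q.mean(0).round(1))
    c,s,a=cv2.minAreaRect(ab); print("centre top",(c[0]*xx+c[1]*yx+np.median(q@nm)*nm).round(1))
s=(n@np.array([-.85,-.16,-.5]))>.9; print("side",s.sum())
cv2.imwrite("pics/w2.png",cv2.resize(img[100:260,110:400],(800,441),interpolation=3))
E
```

```text
[560.59332998 120.42491477 260.61691186] [-0.02 -0.01 -0.02  0.01  0.    0.   -0.  ]
decktop (np.int64(5624), array([574.8,  24.4]), array([134.4,  93.5]), 11.7, np.float64(29.6))
wellfloor (np.int64(871), array([570.5,  21.6]), array([33. , 43.7]), 11.5, np.float64(12.1))
ridge hooks [array([564.1,  23.1,  46.8])]
foot (np.int64(2200), array([604.7, 230.4]), array([110.1,  79.8]), 10.7, np.float64(7.6))
2409 [554. 199.  40.] [637. 260. 101.]
end face 377 [584.9 225.6  80.7] [-0.533 -0.07   0.816]
h pct [-273.3 -266.2 -220.4 -219.5 -218.8]
233 ((567.63818359375, 112.4052734375), (37.74409484863281, 25.743104934692383), 88.65311431884766) [569.4 223.1  93.4]
centre top [569.4 224.   93.6]
side 0
```

View pics/w2.png

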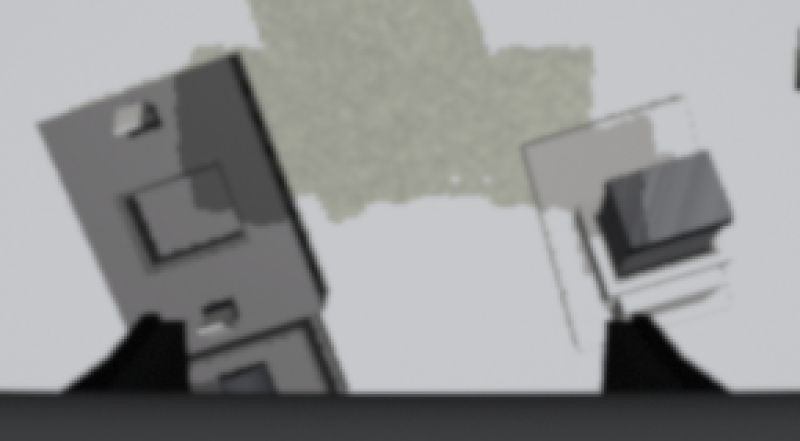

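```bash
python3 - <<'E'
from h import *
a=np.radians(10.7);c,s=np.cos(a),np.sin(a); fz=np.array([-.5*c,-.5*s,.866]); top=np.array([569.4,224,93.6])
G=frame(-fz,[-s,c,0]); plan(top+60*fz,G)
E
```

```text
dp [0.793, 2.35, 2.878] rot [-0.913, -5.958, -3.424] rows>= 4.8
```

>>> apply_moves --targets '[{"dp": [0.79,2.35,2.88],"rotation": [-0.91,-5.96,-3.42],"jaw": 1},{"dp": [0.79,2.35,2.88],"rotation": [-0.91,-5.96,-3.42],"jaw": 1},{"dp": [0.79,2.35,2.88],"rotation": [-0.91,-5.96,-3.42],"jaw": 1},{"dp": [0.79,2.35,2.88],"rotation": [-0.91,-5.96,-3.42],"jaw": 1},{"dp": [0.79,2.35,2.88],"rotation": [-0.91,-5.96,-3.42],"jaw": 1}]'

```text
t: 3.37
ee_pos: [535.0, 223.4, 141.5]
orientation: [-0.096, 0.961, 0.026, 0.258]
contact_force: [0.8, -2.6, 0.2]
width: 87.2
finger_force: 0.0
```

>>> apply_moves --targets '[{"dp": [0,0,0],"rotation": [0,0,0],"jaw": 1},{"dp": [0,0,0],"rotation": [0,0,0],"jaw": 1}]'

```text
t: 3.53
ee_pos: [538.9, 218.4, 145.3]
orientation: [-0.09, 0.962, 0.024, 0.257]
contact_force: [0.5, 1.0, 0.4]
width: 86.8
finger_force: 0.0
```

```bash
python3 - <<'E'
from meas import *
a=np.radians(10.7);c,s=np.cos(a),np.sin(a); fz=np.array([-.5*c,-.5*s,.866]); top=np.array([569.4,224,93.6])
G=frame(-fz,[-s,c,0]); o=readout.get_obs(); print(o["qpos"].round(2),o["ee_pos"])
plan(top-14*fz,G)
img,d,W,T=cloud("wrist")
q=(W-top); y=np.array([-s,c,0]);x=np.cross(y,fz)
L=np.stack([q@x,q@y,q@fz],-1); m=(abs(L[...,2])<4)&(abs(L[...,0])<30)&(abs(L[...,1])<35)
P=L[m]; print(m.sum(),cv2.minAreaRect(P[:,:2].astype(np.float32)),np.median(P[:,2]))
cv2.imwrite("pics/w3.png",img)
E
```

```text
[-0.91 -0.02  0.33  2.2   0.41  0.51  0.87] [538.86288742 218.35825122 145.27840545]
dp [-0.03, -0.003, 1.857] rot [0.0, -0.023, 0.004] rows>= 1.8
2231 ((2.0173187255859375, -0.9510669708251953), (28.758224487304688, 39.31756591796875), 0.16668953001499176) 0.010583844185192787
```

View pics/w3.png

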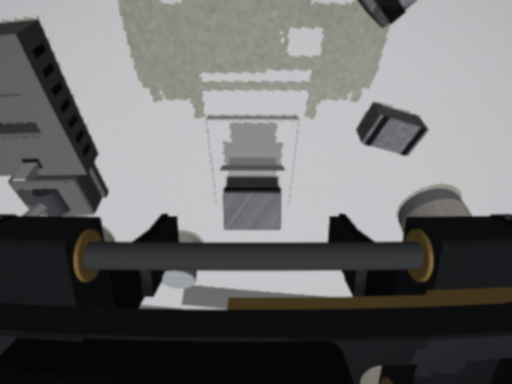

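The picture shows the filter end face at (252,208), centred between the open fingers.

>>> apply_moves --targets '[{"dp": [-0.07,-0.025,0.6],"rotation": [0,0,0],"jaw": 1},{"dp": [-0.07,-0.025,1.2],"rotation": [0,0,0],"jaw": 1},{"dp": [-0.07,-0.025,1.85],"rotation": [0,0,0],"jaw": 1},{"dp": [-0.07,-0.025,1.85],"rotation": [0,0,0],"jaw": 1},{"dp": [-0.07,-0.025,1.85],"rotation": [0,0,0],"jaw": 1}]' --grip_force 25

```text
t: 4.0
ee_pos: [581.1, 223.1, 82.9]
orientation: [-0.088, 0.962, 0.023, 0.257]
contact_force: [-0.7, -0.6, 0.6]
width: 86.9
finger_force: 0.0
```

>>> apply_moves --targets '[{"dp": [0,0,0],"rotation": [0,0,0],"jaw": 0.4},{"dp": [0,0,0],"rotation": [0,0,0],"jaw": 0.35},{"dp": [0,0,0],"rotation": [0,0,0],"jaw": 0.35},{"dp": [0,0,0],"rotation": [0,0,0],"jaw": 0.3},{"dp": [0,0,0],"rotation": [0,0,0],"jaw": 0.3}]' --grip_force 25

```text
t: 4.42
ee_pos: [579.7, 223.8, 83.8]
orientation: [-0.089, 0.962, 0.024, 0.258]
contact_force: [1.0, 0.2, -0.4]
width: 61.3
finger_force: 0.0
```

>>> apply_moves --targets '[{"dp": [0,0,0],"rotation": [0,0,0],"jaw": 0.3},{"dp": [0,0,-0.05],"rotation": [0,0,0],"jaw": 0.3},{"dp": [0,0,-0.1],"rotation": [0,0,0],"jaw": 0.3}]'

```text
t: 4.67
ee_pos: [577.5, 223.2, 86.5]
orientation: [-0.089, 0.962, 0.024, 0.258]
contact_force: [-0.6, 1.7, 0.6]
width: 41.9
finger_force: 0.7
```

>>> apply_moves --targets '[{"dp": [0,0,0],"rotation": [0,0,0],"jaw": 0.3},{"dp": [0,0,0],"rotation": [0,0,0],"jaw": 0.3},{"dp": [0,0,0],"rotation": [0,0,0],"jaw": 0.3}]'

```text
t: 4.92
ee_pos: [577.7, 223.4, 86.7]
orientation: [-0.089, 0.962, 0.024, 0.258]
contact_force: [-5.3, -1.5, 7.0]
width: 39.9
finger_force: 24.8
```

>>> apply_moves --targets '[{"dp": [0,0,-0.4],"rotation": [0,0,0],"jaw": 0.3},{"dp": [0,0,-0.8],"rotation": [0,0,0],"jaw": 0.3},{"dp": [0,0,-1.3],"rotation": [0,0,0],"jaw": 0.3},{"dp": [0,0,-2.0],"rotation": [0,0,0],"jaw": 0.3},{"dp": [0,0,-2.0],"rotation": [0,0,0],"jaw": 0.3}]'

```text
t: 5.33
ee_pos: [538.2, 216.3, 159.3]
orientation: [-0.089, 0.961, 0.025, 0.26]
contact_force: [1.1, -0.1, -0.7]
width: 40.0
finger_force: 24.9
```

```bash
python3 - <<'E'
from meas import *
img,d,W,T=cloud("wrist"); o=readout.get_obs(); print(o["t"],o["ee_pos"],o["width"],o["finger_force"],o["contact_force"])
L=R.from_quat(o["orientation"]).inv().apply((W-o["ee_pos"]).reshape(-1,3)).reshape(W.shape)
m=(abs(L[...,0])<30)&(abs(L[...,1])<19)&(L[...,2]<60)&(L[...,2]>-40)
print(m.sum())
P=L[m]; h,e=np.histogram(P[:,2],bins=np.arange(-40,61,4)); print(dict(zip(e[:-1],h)))
h,e=np.histogram(P[:,0],bins=np.arange(-30,31,3)); print(dict(zip(e[:-1],h)))
np.savez("w4.npz",L=L,img=img)
A=np.radians(11.6);G=frame([0,0,-1],[-np.sin(A),np.cos(A),0])
plan([570.5,21.6,180],G)
E
```

```text
5.3833 [538.44057385 216.56671407 157.79107981] 40.061938502977824 24.88849053857848 [ 0.62901152  0.89752596 -1.24990307]
4608
{np.int64(-40): np.int64(0), np.int64(-36): np.int64(0), np.int64(-32): np.int64(0), np.int64(-28): np.int64(0), np.int64(-24): np.int64(0), np.int64(-20): np.int64(0), np.int64(-16): np.int64(1), np.int64(-12): np.int64(2132), np.int64(-8): np.int64(345), np.int64(-4): np.int64(243), np.int64(0): np.int64(162), np.int64(4): np.int64(195), np.int64(8): np.int64(176), np.int64(12): np.int64(185), np.int64(16): np.int64(161), np.int64(20): np.int64(143), np.int64(24): np.int64(147), np.int64(28): np.int64(132), np.int64(32): np.int64(131), np.int64(36): np.int64(113), np.int64(40): np.int64(149), np.int64(44): np.int64(97), np.int64(48): np.int64(96), np.int64(52): np.int64(0), np.int64(56): np.int64(0)}
{np.int64(-30): np.int64(0), np.int64(-27): np.int64(0), np.int64(-24): np.int64(0), np.int64(-21): np.int64(0), np.int64(-18): np.int64(0), np.int64(-15): np.int64(0), np.int64(-12): np.int64(153), np.int64(-9): np.int64(443), np.int64(-6): np.int64(127), np.int64(-3): np.int64(0), np.int64(0): np.int64(0), np.int64(3): np.int64(0), np.int64(6): np.int64(0), np.int64(9): np.int64(414), np.int64(12): np.int64(514), np.int64(15): np.int64(2942), np.int64(18): np.int64(15), np.int64(21): np.int64(0), np.int64(24): np.int64(0), np.int64(27): np.int64(0)}
dp [-0.187, -4.937, -0.543] rot [-0.032, 6.039, -0.193] rows>= 4.8
```

```bash
python3 - <<'E'
from meas import *
L=np.load("w4.npz")["L"]
m=(abs(L[...,1])<17)&(L[...,2]<50)&(L[...,2]>-8)&(L[...,0]>8)&(L[...,0]<25)
P=L[m]; print(np.polyfit(P[:,2],P[:,0],1), P[P[:,2]>40][:,0].mean())
t=(abs(L[...,1])<17)&(abs(L[...,2]+11)<4)&(abs(L[...,0])<25); P=L[t]; print(np.percentile(P[:,0],[1,99]),np.polyfit(P[:,0],P[:,2],1))
E
```

```text
[-1.66269127e-02  1.72774762e+01] 16.71305771301702
[-10.3109107   17.59953599] [ 0.03139967 -9.81251322]
```

>>> apply_moves --targets '[{"dp": [-0.19,-4.94,-0.54],"rotation": [-0.03,6.04,-0.19],"jaw": 0.3},{"dp": [-0.19,-4.94,-0.54],"rotation": [-0.03,6.04,-0.19],"jaw": 0.3},{"dp": [-0.19,-4.94,-0.54],"rotation": [-0.03,6.04,-0.19],"jaw": 0.3},{"dp": [-0.19,-4.94,-0.54],"rotation": [-0.03,6.04,-0.19],"jaw": 0.3},{"dp": [-0.19,-4.94,-0.54],"rotation": [-0.03,6.04,-0.19],"jaw": 0.3}]'

```text
t: 5.8
ee_pos: [567.1, 43.1, 175.8]
orientation: [-0.102, 0.995, 0.001, 0.003]
contact_force: [1.6, -1.4, -1.2]
width: 39.7
finger_force: 24.9
```

>>> apply_moves --targets '[{"dp": [0,0,0],"rotation": [0,0,0],"jaw": 0.3},{"dp": [0,0,0],"rotation": [0,0,0],"jaw": 0.3}]'

```text
t: 5.97
ee_pos: [568.5, 39.5, 173.0]
orientation: [-0.097, 0.995, -0.003, 0.003]
contact_force: [-0.9, 0.6, -1.5]
width: 39.8
finger_force: 24.9
```

```bash
python3 - <<'E'
from h import *
A=np.radians(11.6);G=frame([0,0,-1],[-np.sin(A),np.cos(A),0])*R.from_rotvec([0,.018,0])
plan([573,22.1,100],G)
E
```

```text
dp [-0.016, -0.436, 1.828] rot [-0.085, 0.274, -0.09] rows>= 1.8
```

>>> apply_moves --targets '[{"dp": [-0.016,-0.436,0.8],"rotation": [-0.085,0.27,-0.09],"jaw": 0.3},{"dp": [-0.016,-0.436,1.6],"rotation": [-0.085,0.27,-0.09],"jaw": 0.3},{"dp": [-0.016,-0.436,1.83],"rotation": [-0.085,0.27,-0.09],"jaw": 0.3},{"dp": [-0.016,-0.436,1.83],"rotation": [-0.085,0.27,-0.09],"jaw": 0.3},{"dp": [-0.016,-0.436,1.83],"rotation": [-0.085,0.27,-0.09],"jaw": 0.3}]'

```text
t: 6.38
ee_pos: [571.4, 27.5, 102.3]
orientation: [-0.105, 0.994, 0.001, -0.008]
contact_force: [1.0, 0.3, -0.9]
width: 40.0
finger_force: 24.9
```

```bash
python3 - <<'E'
from meas import *
img,d,W,T=cloud("wrist"); o=readout.get_obs(); print(o["t"],o["ee_pos"],o["width"],o["contact_force"])
cv2.imwrite("pics/w5.png",cv2.resize(img[60:330,100:420],(711,600)))
A=np.radians(11.6);c,s=np.cos(A),np.sin(A)
q=W-np.array([570.5,21.6,30]); D=np.stack([q[...,0]*c+q[...,1]*s,-q[...,0]*s+q[...,1]*c,q[...,2]],-1)
# near wall of well/deck edges in deck frame
m=(abs(D[...,2])<4)&(abs(D[...,1])<90)&(D[...,0]>-90)&(D[...,0]<60); P=D[m]
e=P[(P[:,0]>-45)&(P[:,0]<-20)]; print("y edges",np.percentile(e[:,1],[.5,99.5]))
e=P[abs(P[:,1])<30]; print("x edge",np.percentile(e[:,0],[.5]))
w=(D[...,2]<-6)&(D[...,2]>-22)&(abs(D[...,0])<25)&(abs(D[...,1])<28); P=D[w]; print("well",len(P),np.percentile(P,[1,99],axis=0).round(1))
f=(D[...,2]>12)&(D[...,2]<30)&(abs(D[...,0])<22)&(abs(D[...,1])<17); P=D[f]; print("filter face x",np.median(P[:,0]),np.polyfit(P[:,2],P[:,0],1))
f=(D[...,2]>5)&(D[...,2]<60)&(abs(D[...,0])<30)&(abs(D[...,1])<17); print("filter lowest z",np.percentile(D[f][:,2],1))
f=(D[...,2]>14)&(D[...,2]<19)&(abs(D[...,0])<22)&(abs(D[...,1])<30);print("filter y",np.percentile(D[f][:,1],[1,99]))
E
```

```text
6.4333 [572.18855385  27.4881992  103.30193477] 39.95120935804282 [0.13757165 0.23519976 0.24826599]
y edges [-44.73642221  45.8671243 ]
x edge [-61.94188344]
well 849 [[-13.6 -22.1 -18.6]
 [  7.5  23.2  -7.8]]
filter face x -14.11158640350083 [-4.02740583e-03 -1.40036080e+01]
filter lowest z 23.031553280436988Traceback (most recent call last):
  File "<stdin>", line 13, in <module>
    return _quantile_unchecked(
        a, q, axis, out, overwrite_input, method, keepdims, weights)
    return _ureduce(a,
                    func=_quantile_ureduce_func,
    ...<5 lines>...
                    overwrite_input=overwrite_input,
                    method=method)
    r = func(a, **kwargs)
    result = _quantile(arr,
                       quantiles=q,
    ...<2 lines>...
                       out=out,
                       weights=wgt)
    slices_having_nans = np.isnan(arr[-1, ...])
                                  ~~~^^^^^^^^^
IndexError: index -1 is out of bounds for axis 0 with size 0
```

View pics/w5.png

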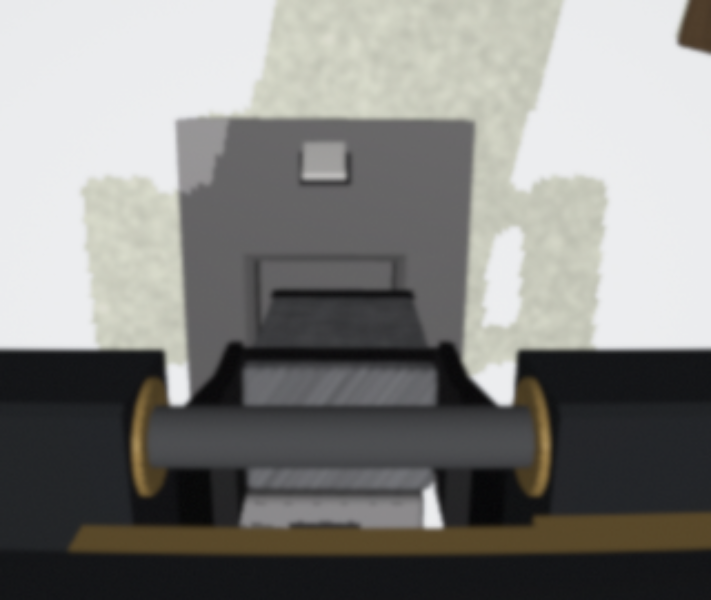

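The deck's edges confirm its pose. The filter hangs about 5 mm to +y of the well, so I correct that.

>>> apply_moves --targets '[{"dp": [0,0,0],"rotation": [0,0,0],"jaw": 0.3},{"dp": [0,0,0],"rotation": [0,0,0],"jaw": 0.3}]'

```text
t: 6.6
ee_pos: [572.7, 27.0, 103.8]
orientation: [-0.105, 0.995, 0.002, -0.006]
contact_force: [0.1, 0.4, -1.5]
width: 39.7
finger_force: 24.9
```

```bash
python3 - <<'E'
from h import *
o=readout.get_obs();print(o["ee_pos"],o["dq"].round(3),o["contact_force"])
A=np.radians(11.6);G=frame([0,0,-1],[-np.sin(A),np.cos(A),0])*R.from_rotvec([0,.018,0])
plan([573,22.3,90],G)
E
```

```text
[572.67781515  26.99736922 103.75532945] [ 0.005  0.006 -0.     0.004 -0.003 -0.001  0.002] [ 0.14323388  0.37633436 -1.50204626]
dp [0.013, -0.118, 0.343] rot [0.053, 0.074, 0.081] rows>= 0.3
```

>>> apply_moves --targets '[{"dp": [0.013,-0.118,0.15],"rotation": [0.05,0.07,0.08],"jaw": 0.3},{"dp": [0.013,-0.118,0.34],"rotation": [0.05,0.07,0.08],"jaw": 0.3},{"dp": [0.013,-0.118,0.34],"rotation": [0.05,0.07,0.08],"jaw": 0.3},{"dp": [0.013,-0.118,0.34],"rotation": [0.05,0.07,0.08],"jaw": 0.3},{"dp": [0.013,-0.118,0.34],"rotation": [0.05,0.07,0.08],"jaw": 0.3}]'

```text
t: 7.02
ee_pos: [571.9, 21.5, 88.3]
orientation: [-0.101, 0.995, -0.001, -0.01]
contact_force: [-0.7, -0.4, -1.0]
width: 39.8
finger_force: 24.9
```

```bash
python3 - <<'E'
from meas import *
img,d,W,T=cloud("wrist"); o=readout.get_obs();print(o["ee_pos"],o["dq"].round(3),o["contact_force"])
A=np.radians(11.6);c,s=np.cos(A),np.sin(A);G=frame([0,0,-1],[-np.sin(A),np.cos(A),0])*R.from_rotvec([0,.018,0])
plan([573,22.3,66],G)
q=W-np.array([570.5,21.6,30]); D=np.stack([q[...,0]*c+q[...,1]*s,-q[...,0]*s+q[...,1]*c,q[...,2]],-1)
for a,b in [(8,14),(14,25),(25,45)]:
    f=(D[...,2]>a)&(D[...,2]<b)&(abs(D[...,0])<22)&(abs(D[...,1])<30); P=D[f]
    if len(P)>10: print(a,len(P),"x",np.median(P[:,0]).round(1),"y",np.percentile(P[:,1],[2,98]).round(1))
E
```

```text
[572.05903194  21.56702546  88.42876446] [-0.003 -0.002  0.001 -0.002 -0.002 -0.001  0.   ] [ 0.50716573  0.1023069  -1.45379626]
dp [-0.038, 0.013, 0.56] rot [-0.002, -0.031, -0.009] rows>= 0.5
8 168 x -15.8 y [-18.9  19.3]
14 355 x -15.4 y [-18.4  18.9]
25 908 x -15.3 y [-27.7  27.2]
```

>>> apply_moves --targets '[{"dp": [-0.038,0.01,0.1],"rotation": [0,-0.03,0],"jaw": 0.3},{"dp": [-0.038,0.01,0.25],"rotation": [0,-0.03,0],"jaw": 0.3},{"dp": [-0.038,0.01,0.4],"rotation": [0,-0.03,0],"jaw": 0.3},{"dp": [-0.038,0.01,0.53],"rotation": [0,-0.03,0],"jaw": 0.3},{"dp": [-0.038,0.01,0.53],"rotation": [0,-0.03,0],"jaw": 0.3}]'

```text
t: 7.48
ee_pos: [572.7, 22.7, 66.2]
orientation: [-0.101, 0.995, -0.001, -0.009]
contact_force: [0.0, -0.6, -1.5]
width: 39.5
finger_force: 25.0
```

>>> apply_moves --targets '[{"dp": [0,0,0.03],"rotation": [0,0,0],"jaw": 0.3},{"dp": [0,0,0.06],"rotation": [0,0,0],"jaw": 0.3},{"dp": [0,0,0.08],"rotation": [0,0,0],"jaw": 0.3}]'

```text
t: 7.73
ee_pos: [573.2, 22.4, 65.8]
orientation: [-0.101, 0.995, -0.0, -0.009]
contact_force: [-10.4, 0.8, 29.4]
width: 39.8
finger_force: 25.0
```

>>> apply_moves --targets '[{"dp": [0,0,-0.06],"rotation": [0,0,0],"jaw": 0.5},{"dp": [0,0,-0.06],"rotation": [0,0,0],"jaw": 0.75},{"dp": [0,0,-0.06],"rotation": [0,0,0],"jaw": 0.75},{"dp": [0,0,-0.06],"rotation": [0,0,0],"jaw": 0.75},{"dp": [0,0,-0.06],"rotation": [0,0,0],"jaw": 0.75}]'

```text
t: 8.15
ee_pos: [572.8, 22.1, 66.1]
orientation: [-0.101, 0.995, -0.001, -0.009]
contact_force: [0.2, -0.1, -0.0]
width: 61.4
finger_force: 0.0
```

>>> apply_moves --targets '[{"dp": [0,0,-0.5],"rotation": [0,0,0],"jaw": 0.75},{"dp": [0,0,-1.2],"rotation": [0,0,0],"jaw": 0.75},{"dp": [0,0,-2.2],"rotation": [0,0,0],"jaw": 0.75},{"dp": [0,0,-3.2],"rotation": [0,0,0],"jaw": 0.75},{"dp": [0,0,-3.5],"rotation": [0,0,0],"jaw": 0.75}]'

```text
t: 8.57
ee_pos: [577.7, 22.4, 212.1]
orientation: [-0.1, 0.995, -0.001, -0.006]
contact_force: [0.9, 0.2, -0.5]
width: 65.3
finger_force: 0.0
```

```bash
python3 - <<'E'
from meas import *
img,d,W,T=cloud("wrist"); o=readout.get_obs();print(o["ee_pos"],o["width"],o["contact_force"])
A=np.radians(11.6);c,s=np.cos(A),np.sin(A)
q=W-np.array([570.5,21.6,30]); D=np.stack([q[...,0]*c+q[...,1]*s,-q[...,0]*s+q[...,1]*c,q[...,2]],-1)
f=(D[...,2]>40)&(D[...,2]<55)&(abs(D[...,0])<25)&(abs(D[...,1])<30); P=D[f]; print(len(P),"top z",np.median(P[:,2]),cv2.minAreaRect(P[abs(P[:,2]-47)<4][:,:2].astype(np.float32)))
B=np.radians(-8);G=frame([0,0,-1],[-np.sin(B),np.cos(B),0])
plan([585,-255,230],G)
E
```

```text
[578.09855801  22.57047084 212.15746057] 65.0365958242341 [ 2.26104814 -0.13580852  1.17103052]
1305 top z 46.60558241704598 ((-0.39865875244140625, 0.5679969787597656), (28.243389129638672, 38.959877014160156), 0.25606393814086914)
dp [1.224, -6.833, -0.435] rot [-0.018, -0.114, 3.909] rows>= 6.7
```

>>> apply_moves --targets '[{"dp": [1.16,-3.3,-0.4],"rotation": [0,0,0],"jaw": 0.75},{"dp": [1.16,-3.3,-0.4],"rotation": [0,0,0],"jaw": 0.75},{"dp": [1.16,-3.3,-0.4],"rotation": [0,0,0],"jaw": 0.75},{"dp": [1.16,-3.3,-0.4],"rotation": [0,0,0],"jaw": 0.75}]'

```text
t: 8.95
ee_pos: [555.1, -122.5, 223.6]
orientation: [-0.098, 0.995, -0.002, -0.009]
contact_force: [0.3, -0.9, 0.1]
width: 65.4
finger_force: 0.0
```

>>> apply_moves --targets '[{"dp": [1.16,-3.3,0],"rotation": [0,0,3.9],"jaw": 0.75},{"dp": [1.16,-3.3,0],"rotation": [0,0,3.9],"jaw": 0.75},{"dp": [1.16,-3.3,0],"rotation": [0,0,3.9],"jaw": 0.75},{"dp": [1.16,-3.3,0],"rotation": [0,0,3.9],"jaw": 0.75},{"dp": [1.16,-3.3,0],"rotation": [0,0,3.9],"jaw": 0.75}]'

```text
t: 9.37
ee_pos: [535.4, -259.9, 223.6]
orientation: [0.073, 0.997, -0.004, -0.009]
contact_force: [-0.9, -0.3, 1.0]
width: 65.5
finger_force: 0.0
```

>>> apply_moves --targets '[{"dp": [0,0,0],"rotation": [0,0,0],"jaw": 0.75},{"dp": [0,0,0],"rotation": [0,0,0],"jaw": 0.75}]'

```text
t: 9.53
ee_pos: [538.0, -253.2, 223.3]
orientation: [0.068, 0.998, -0.002, -0.009]
contact_force: [0.3, 0.1, -0.4]
width: 65.3
finger_force: 0.0
```

```bash
python3 - <<'E'
from meas import *
img,d,W,T=cloud("wrist"); o=readout.get_obs();print(o["ee_pos"],o["dq"].round(2))
b=(530,660,-350,-190)
print("ridge",rect(W,box(W,*b,80,89))); print("hood",rect(W,box(W,*b,50,58))); print("fl",rect(W,box(W,500,690,-360,-180,3.2,9)))
cv2.imwrite("pics/w6.png",cv2.resize(img,(640,480)))
print([(round(r["conf"],2),np.round(r["extent"])) for r in nets.recognise("wrist","cover_mid")])
B=np.radians(-8);plan([588.3,-271.4,130],frame([0,0,-1],[-np.sin(B),np.cos(B),0]))
E
```

```text
[ 538.26682464 -252.7262769   223.47534815] [-0.01 -0.01 -0.   -0.    0.    0.    0.  ]
ridge (np.int64(434), array([ 581.2, -272.3]), array([14.9, 28.5]), 81.8, np.float64(83.4))
hood (np.int64(2156), array([ 584.3, -273.5]), array([67. , 49.7]), 82.6, np.float64(53.8))
fl (np.int64(1733), array([ 581.1, -273.1]), array([ 83.1, 100.1]), 82.5, np.float64(4.9))
[(0.72, array([207., 166.,  71.,  76.]))]
dp [-1.341, -0.283, 2.32] rot [-0.063, -0.199, 0.044] rows>= 2.6
```

View pics/w6.png

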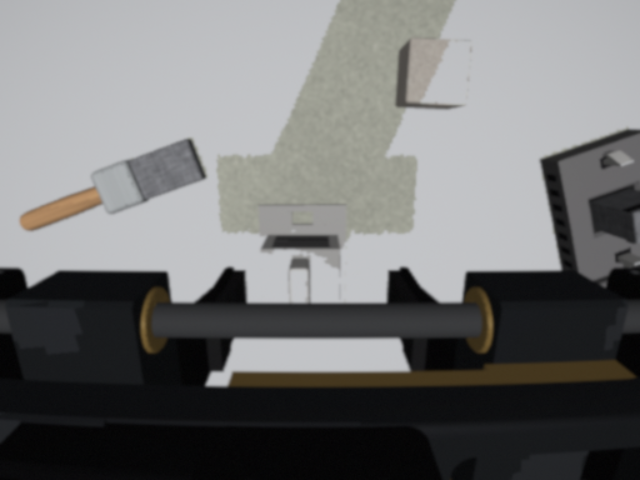

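The cover is at (303,225) with its ridge between the fingers at (299,280). Its centre comes to about (588.8,-273.7), yaw -7.5°.

```bash
python3 - <<'E'
from h import *
B=np.radians(-7.5);plan([588.8,-273.7,125],frame([0,0,-1],[-np.sin(B),np.cos(B),0]))
E
```

```text
dp [-1.363, -0.337, 2.445] rot [-0.062, -0.2, -0.056] rows>= 2.7
```

>>> apply_moves --targets '[{"dp": [-1.36,-0.34,1.0],"rotation": [-0.06,-0.2,-0.06],"jaw": 0.75},{"dp": [-1.36,-0.34,1.8],"rotation": [-0.06,-0.2,-0.06],"jaw": 0.6},{"dp": [-1.36,-0.34,2.44],"rotation": [-0.06,-0.2,-0.06],"jaw": 0.6},{"dp": [-1.36,-0.34,2.44],"rotation": [-0.06,-0.2,-0.06],"jaw": 0.6},{"dp": [-1.36,-0.34,2.44],"rotation": [-0.06,-0.2,-0.06],"jaw": 0.6}]' --grip_force 45

```text
t: 10.05
ee_pos: [587.3, -274.2, 124.1]
orientation: [0.066, 0.998, -0.0, -0.002]
contact_force: [0.4, -0.7, 1.2]
width: 53.4
finger_force: 0.0
```

>>> apply_moves --targets '[{"dp": [0,0,0],"rotation": [0,0,0],"jaw": 0.6},{"dp": [0,0,0],"rotation": [0,0,0],"jaw": 0.6}]'

```text
t: 10.22
ee_pos: [589.0, -276.0, 128.3]
orientation: [0.066, 0.998, -0.001, 0.002]
contact_force: [1.0, 0.4, 0.9]
width: 52.7
finger_force: 0.0
```

```bash
python3 - <<'E'
from meas import *
o=readout.get_obs(); print(o["ee_pos"])
B=np.radians(-7.5);c,s=np.cos(B),np.sin(B);plan([588.8,-273.7,83],frame([0,0,-1],[-np.sin(B),np.cos(B),0]))
img,d,W,T=cloud("wrist")
q=W-np.array([588.8,-273.7,0]); D=np.stack([q[...,0]*c+q[...,1]*s,-q[...,0]*s+q[...,1]*c,q[...,2]],-1)
for n,z0,z1 in [("ridge",79,88),("hood",50,58),("fl",3,9)]:
    m=(D[...,2]>z0)&(D[...,2]<z1)&(abs(D[...,0])<65)&(abs(D[...,1])<50)
    P=D[m]; print(n,len(P),np.percentile(P,[1,99],axis=0).round(1).tolist()) if len(P) else 0
E
```

```text
[ 589.02138229 -275.9648503   128.31729711]
dp [0.017, 0.057, 1.133] rot [-0.014, 0.045, -0.022] rows>= 1.1
ridge 1441 [[-21.8, -8.5, 79.9], [17.3, 6.7, 84.9]]
hood 5420 [[-28.9, -34.0, 51.7], [28.2, 32.1, 55.0]]
fl 3396 [[-57.5, -42.2, 3.2], [55.4, 40.4, 6.6]]
```

>>> apply_moves --targets '[{"dp": [0.017,0.035,0.5],"rotation": [0,0.04,-0.02],"jaw": 0.6},{"dp": [0.017,0.035,1.0],"rotation": [0,0.04,-0.02],"jaw": 0.5},{"dp": [0.017,0.035,1.13],"rotation": [0,0.04,-0.02],"jaw": 0.5},{"dp": [0.017,0.035,1.13],"rotation": [0,0.04,-0.02],"jaw": 0.5},{"dp": [0.017,0.035,1.13],"rotation": [0,0.04,-0.02],"jaw": 0.5}]'

```text
t: 10.68
ee_pos: [588.1, -274.6, 82.0]
orientation: [0.066, 0.998, -0.0, -0.001]
contact_force: [-0.6, -0.3, 0.4]
width: 44.2
finger_force: 0.0
```

>>> apply_moves --targets '[{"dp": [0,0,0],"rotation": [0,0,0],"jaw": 0.2},{"dp": [0,0,0],"rotation": [0,0,0],"jaw": 0.1},{"dp": [0,0,0],"rotation": [0,0,0],"jaw": 0.1},{"dp": [0,0,0],"rotation": [0,0,0],"jaw": 0.05},{"dp": [0,0,0],"rotation": [0,0,0],"jaw": 0.05}]'

```text
t: 11.1
ee_pos: [587.7, -274.4, 80.7]
orientation: [0.066, 0.998, -0.0, -0.001]
contact_force: [0.2, 0.2, 1.0]
width: 17.7
finger_force: 0.0
```

>>> apply_moves --targets '[{"dp": [0,0,0],"rotation": [0,0,0],"jaw": 0.05},{"dp": [0,0,0],"rotation": [0,0,0],"jaw": 0.05},{"dp": [0,0,0],"rotation": [0,0,0],"jaw": 0.05}]'

```text
t: 11.35
ee_pos: [587.6, -274.5, 80.5]
orientation: [0.066, 0.998, -0.0, -0.001]
contact_force: [0.4, -1.4, -0.1]
width: 15.8
finger_force: 45.0
```

>>> apply_moves --targets '[{"dp": [0,0,-0.4],"rotation": [0,0,0],"jaw": 0.05},{"dp": [0,0,-1.0],"rotation": [0,0,0],"jaw": 0.05},{"dp": [0,0,-1.8],"rotation": [0,0,0],"jaw": 0.05},{"dp": [0,0,-2.7],"rotation": [0,0,0],"jaw": 0.05},{"dp": [0,0,-3.3],"rotation": [0,0,0],"jaw": 0.05}]'

```text
t: 11.77
ee_pos: [588.2, -274.7, 215.4]
orientation: [0.066, 0.998, -0.001, -0.001]
contact_force: [0.4, 0.0, -1.2]
width: 15.6
finger_force: 45.0
```

>>> apply_moves --targets '[{"dp": [0,0,0],"rotation": [0,0,0],"jaw": 0.05},{"dp": [0,0,0],"rotation": [0,0,0],"jaw": 0.05},{"dp": [0,0,0],"rotation": [0,0,0],"jaw": 0.05}]'

```text
t: 12.02
ee_pos: [587.6, -273.7, 211.3]
orientation: [0.066, 0.998, 0.0, -0.002]
contact_force: [0.2, 0.8, -1.8]
width: 15.6
finger_force: 45.0
```

```bash
python3 - <<'E'
from meas import *
img,d,W,T=cloud("wrist"); o=readout.get_obs(); print(o["t"],o["ee_pos"],o["width"],o["contact_force"])
L=R.from_quat(o["orientation"]).inv().apply((W-o["ee_pos"]).reshape(-1,3)).reshape(W.shape); np.savez("w7.npz",L=L,img=img)
for n,z0,z1 in [("ridge",-9,1),("hood",22,31),("fl",70,80)]:
    m=(L[...,2]>z0)&(L[...,2]<z1)&(abs(L[...,0])<65)&(abs(L[...,1])<(50 if n!="ridge" else 7))
    P=L[m]
    if len(P): print(n,len(P),np.percentile(P,[1,99],axis=0).round(1).tolist(),"tilt",(np.linalg.lstsq(np.c_[P[:,:2],np.ones(len(P))],P[:,2],rcond=None)[0]).round(3), cv2.minAreaRect(P[:,:2].astype(np.float32)))
A=np.radians(11.6);G=frame([0,0,-1],[-np.sin(A),np.cos(A),0]);plan([571,22,205],G)
E
```

```text
12.0667 [ 587.34810938 -273.66119982  210.79909524] 15.4505027052235 [-0.56478188  0.70280024 -1.55895931]
ridge 1446 [[-21.5, -6.6, -4.4], [20.9, 6.8, -0.1]] tilt [ 0.016 -0.03  -2.839] ((-0.3741455078125, 0.004383087158203125), (43.58168029785156, 13.780466079711914), 0.5431597828865051)
hood 3965 [[-0.7, -32.5, 23.1], [27.9, 33.7, 29.9]] tilt [2.7000e-02 2.0000e-03 2.6413e+01] ((-0.9941902160644531, 0.4942588806152344), (58.19496536254883, 67.79875183105469), 0.12428098171949387)
fl 4730 [[23.3, -40.7, 72.5], [56.5, 41.7, 77.5]] tilt [1.5000e-02 2.0000e-03 7.5282e+01] ((37.75623321533203, 0.4789314270019531), (37.84440231323242, 83.8827133178711), 0.05634370446205139)
dp [1.373, 7.274, 0.151] rot [0.009, -0.061, -3.825] rows>= 7.1
```

>>> apply_moves --targets '[{"dp": [0.35,1.0,0],"rotation": [0,0,0],"jaw": 0.05},{"dp": [0.5,2.0,0],"rotation": [0,0,0],"jaw": 0.05},{"dp": [0.7,3.0,0],"rotation": [0,0,0],"jaw": 0.05},{"dp": [0.7,3.63,0],"rotation": [0,0,0],"jaw": 0.05},{"dp": [0.7,3.63,0],"rotation": [0,0,0],"jaw": 0.05}]'

```text
t: 12.48
ee_pos: [579.7, -118.6, 210.5]
orientation: [0.061, 0.998, 0.001, -0.003]
contact_force: [1.2, 0.5, -2.1]
width: 15.8
finger_force: 45.0
```

>>> apply_moves --targets '[{"dp": [0.2,1.0,0],"rotation": [0,0,-1],"jaw": 0.05},{"dp": [0.4,2.0,0],"rotation": [0,0,-2],"jaw": 0.05},{"dp": [0.6,3.0,0],"rotation": [0,0,-3],"jaw": 0.05},{"dp": [0.7,3.63,0],"rotation": [0,0,-3.82],"jaw": 0.05},{"dp": [0.7,3.63,0],"rotation": [0,0,-3.82],"jaw": 0.05}]'

```text
t: 12.9
ee_pos: [569.6, 28.6, 210.6]
orientation: [-0.107, 0.994, 0.001, -0.003]
contact_force: [-0.2, 1.0, -1.3]
width: 15.6
finger_force: 45.0
```

>>> apply_moves --targets '[{"dp": [0,0,0],"rotation": [0,0,0],"jaw": 0.05},{"dp": [0,0,0],"rotation": [0,0,0],"jaw": 0.05},{"dp": [0,0,0],"rotation": [0,0,0],"jaw": 0.05}]'

```text
t: 13.15
ee_pos: [570.3, 19.1, 211.8]
orientation: [-0.099, 0.995, -0.001, -0.002]
contact_force: [0.1, -0.1, -1.1]
width: 15.8
finger_force: 45.0
```

```bash
cat > cov.py <<'E'
from meas import *
def cov(bz=0):
    img,d,W,T=cloud("wrist"); o=readout.get_obs(); print(round(o["t"],2),o["ee_pos"].round(1),o["dq"].round(3).max(),o["contact_force"].round(1))
    A=np.radians(11.6);c,s=np.cos(A),np.sin(A)
    q=W-np.array([570.4,22.1,30]); D=np.stack([q[...,0]*c+q[...,1]*s,-q[...,0]*s+q[...,1]*c,q[...,2]],-1)
    zf=o["ee_pos"][2]-80.5-30
    for n,z0,z1 in [("ridge",zf+79,zf+89),("hood",zf+49,zf+58),("fl",zf,zf+9),("deck",-3,4)]:
        m=(D[...,2]>z0)&(D[...,2]<z1)&(D[...,0]<65)&(D[...,0]>-75)&(abs(D[...,1])<(55 if n!="ridge" else 9))
        P=D[m]
        if len(P)>20: print(n,len(P),np.percentile(P,[1,50,99],axis=0).round(1).tolist(),"tilt",(np.linalg.lstsq(np.c_[P[:,:2],np.ones(len(P))],P[:,2],rcond=None)[0]).round(3), np.round(cv2.minAreaRect(P[:,:2].astype(np.float32))[2],1))
    return img,D
E
python3 - <<'E'
from cov import *
img,D=cov()
A=np.radians(11.6);G=frame([0,0,-1],[-np.sin(A),np.cos(A),0]);plan([569.4,21.4,150],G)
E
```

```text
13.2 [570.4  19.1 212. ] 0.0 [ 0.1 -0.3 -1.6]
ridge 1569 [[-21.3, -8.9, 181.0], [-9.1, -1.8, 184.9], [21.6, 8.0, 187.3]] tilt [ 1.20000e-02 -3.10000e-02  1.84741e+02] 0.0
hood 3977 [[-28.5, -36.0, 151.3], [-19.7, -2.7, 155.2], [0.1, 30.4, 158.3]] tilt [ 2.80000e-02 -2.00000e-03  1.55668e+02] 0.1
fl 4724 [[-57.3, -44.0, 104.7], [-41.9, -2.7, 106.2], [-24.2, 38.4, 109.4]] tilt [ 7.00000e-03 -2.00000e-03  1.06571e+02] 89.6
deck 1413 [[-62.4, -44.1, -2.2], [-54.2, -1.8, -0.3], [-23.9, 44.8, 1.4]] tilt [ 0.004 -0.001 -0.091] 0.4
dp [0.008, 0.062, 1.55] rot [-0.005, -0.044, -0.042] rows>= 1.5
```

>>> apply_moves --targets '[{"dp": [0.015,0.077,0.5],"rotation": [0,0,-0.04],"jaw": 0.05},{"dp": [0.015,0.077,1.1],"rotation": [0,0,-0.04],"jaw": 0.05},{"dp": [0.015,0.077,1.6],"rotation": [0,0,-0.04],"jaw": 0.05},{"dp": [0.015,0.077,1.85],"rotation": [0,0,-0.04],"jaw": 0.05},{"dp": [0.015,0.077,1.85],"rotation": [0,0,-0.04],"jaw": 0.05}]'

```text
t: 13.62
ee_pos: [567.8, 22.7, 136.2]
orientation: [-0.102, 0.995, -0.001, -0.003]
contact_force: [0.3, -0.7, -1.5]
width: 15.8
finger_force: 45.0
```

>>> apply_moves --targets '[{"dp": [0,0,0],"rotation": [0,0,0],"jaw": 0.05},{"dp": [0,0,0],"rotation": [0,0,0],"jaw": 0.05},{"dp": [0,0,0],"rotation": [0,0,0],"jaw": 0.05}]'

```text
t: 13.87
ee_pos: [570.0, 23.6, 139.8]
orientation: [-0.102, 0.995, 0.0, -0.0]
contact_force: [-0.2, 0.7, -1.6]
width: 15.9
finger_force: 45.0
```

```bash
python3 - <<'E'
from cov import *
img,D=cov()
cv2.imwrite("pics/w8.png",cv2.resize(img[100:330,130:390],(678,600),interpolation=3))
A=np.radians(11.6);G=frame([0,0,-1],[-np.sin(A),np.cos(A),0]);plan([569.4,21.4,124],G)
E
```

```text
13.92 [569.9  23.7 139.6] 0.006 [ 0.1 -0.4 -1.1]
ridge 1612 [[-20.9, -8.1, 108.7], [-8.9, 1.3, 112.6], [21.3, 8.9, 114.9]] tilt [1.60000e-02 1.40000e-02 1.12424e+02] 0.0
hood 3981 [[-28.0, -31.4, 78.9], [-19.2, 1.8, 82.8], [0.8, 34.9, 86.0]] tilt [ 2.9000e-02 -0.0000e+00  8.3253e+01] 0.1
fl 4723 [[-56.7, -39.5, 32.2], [-41.3, 1.7, 33.8], [-23.6, 42.8, 37.1]] tilt [ 1.4000e-02 -1.0000e-03  3.4383e+01] 0.2
deck 1553 [[-63.1, -44.3, -2.4], [-57.7, 0.9, -0.5], [-33.6, 44.9, 1.1]] tilt [ 0.009  0.    -0.052] 90.0
dp [0.024, -0.055, 0.391] rot [0.003, -0.013, 0.03] rows>= 0.4
```

View pics/w8.png

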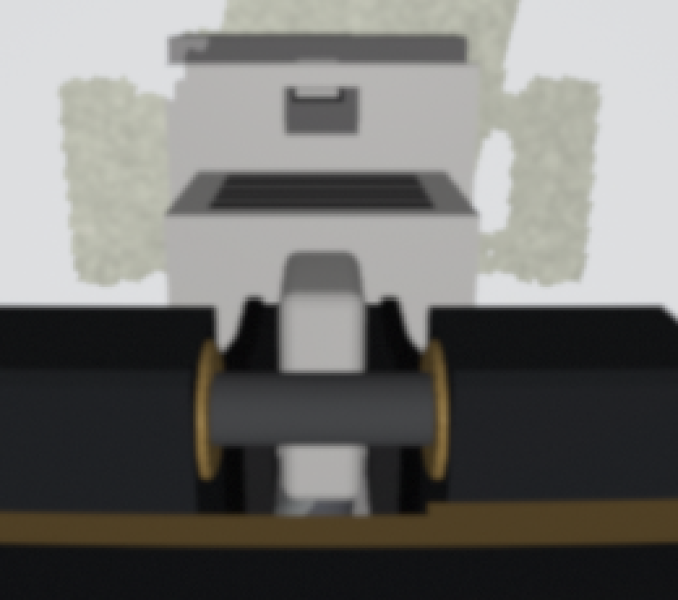

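The near hook shows in the slot at (315,92), against a slot centre of (322,110). The cover needs about 1.5 mm toward -x and -1.4 mm in y, then I lower it.

>>> apply_moves --targets '[{"dp": [0.04,-0.035,0],"rotation": [0,0,0.03],"jaw": 0.05},{"dp": [0.04,-0.035,0.15],"rotation": [0,0,0.03],"jaw": 0.05},{"dp": [0.04,-0.035,0.3],"rotation": [0,0,0.03],"jaw": 0.05},{"dp": [0.04,-0.035,0.3],"rotation": [0,0,0.03],"jaw": 0.05},{"dp": [0.04,-0.035,0.3],"rotation": [0,0,0.03],"jaw": 0.05}]'

```text
t: 14.33
ee_pos: [567.5, 22.1, 125.8]
orientation: [-0.101, 0.995, -0.0, -0.002]
contact_force: [0.8, -0.1, -2.8]
width: 15.7
finger_force: 45.0
```

```bash
python3 - <<'E'
from cov import *
img,D=cov()
A=np.radians(11.6);G=frame([0,0,-1],[-np.sin(A),np.cos(A),0]);plan([569,22,110],G)
E
```

```text
14.38 [567.6  22.1 126.1] 0.003 [ 0.1  0.1 -1.6]
ridge 1669 [[-23.5, -8.1, 95.1], [-11.5, 0.7, 99.0], [18.8, 8.5, 100.7]] tilt [ 1.5000e-02 -1.0000e-02  9.8856e+01] 1.4
hood 3983 [[-30.6, -32.5, 65.3], [-21.8, 0.7, 69.3], [-2.1, 33.9, 72.6]] tilt [ 2.7000e-02 -2.0000e-03  6.9833e+01] 89.8
fl 4851 [[-59.4, -40.5, 18.4], [-44.2, 0.7, 20.4], [-26.4, 41.7, 23.4]] tilt [ 1.0000e-02 -2.0000e-03  2.0828e+01] 89.9
deck 1062 [[-62.7, -45.5, -1.6], [-59.7, -0.0, -0.1], [-33.5, 44.4, 1.5]] tilt [ 0.005 -0.002  0.162] 0.4
dp [-0.035, -0.01, 0.403] rot [0.001, -0.043, 0.003] rows>= 0.4
```

>>> apply_moves --targets '[{"dp": [-0.02,-0.015,0.04],"rotation": [0,0,0],"jaw": 0.05},{"dp": [-0.02,-0.015,0.1],"rotation": [0,0,0],"jaw": 0.05},{"dp": [-0.02,-0.015,0.16],"rotation": [0,0,0],"jaw": 0.05},{"dp": [-0.02,-0.015,0.2],"rotation": [0,0,0],"jaw": 0.05},{"dp": [-0.02,-0.015,0.2],"rotation": [0,0,0],"jaw": 0.05}]'

```text
t: 14.8
ee_pos: [569.9, 21.7, 119.7]
orientation: [-0.101, 0.995, 0.0, -0.0]
contact_force: [-1.4, -0.5, 10.8]
width: 15.6
finger_force: 45.0
```

```bash
python3 - <<'E'
from cov import *
img,D=cov()
E
```

```text
14.85 [569.8  21.7 119.7] 0.001 [-1.7  0.8 10.4]
ridge 1681 [[-21.2, -8.4, 88.7], [-9.2, -0.1, 92.6], [21.5, 8.2, 94.4]] tilt [9.0000e-03 5.0000e-03 9.2437e+01] 0.1
hood 4022 [[-28.6, -33.3, 58.8], [-19.9, -0.1, 63.0], [0.1, 33.0, 66.1]] tilt [ 2.7000e-02 -1.0000e-03  6.3474e+01] 89.5
fl 4915 [[-57.8, -41.4, 11.8], [-42.7, -0.1, 14.1], [-24.6, 41.0, 16.4]] tilt [ 6.0000e-03 -1.0000e-03  1.4393e+01] 90.0
deck 1348 [[-62.8, -45.5, -2.0], [-59.1, 2.1, -0.4], [-18.8, 45.9, 1.2]] tilt [-0.    -0.001 -0.387] 89.5
```

>>> apply_moves --targets '[{"dp": [0,0,0.05],"rotation": [0,0,0],"jaw": 0.05},{"dp": [0,0,0.12],"rotation": [0,0,0],"jaw": 0.05},{"dp": [0,0,0.18],"rotation": [0,0,0],"jaw": 0.05},{"dp": [0,0,0.25],"rotation": [0,0,0],"jaw": 0.05},{"dp": [0,0,0.25],"rotation": [0,0,0],"jaw": 0.05}]'

```text
t: 15.27
ee_pos: [568.0, 21.5, 110.1]
orientation: [-0.101, 0.995, 0.001, -0.002]
contact_force: [-16.0, -0.4, 29.1]
width: 15.5
finger_force: 45.0
```

```bash
python3 - <<'E'
from cov import *
img,D=cov()
E
```

```text
15.32 [568.   21.5 110.1] 0.003 [-14.3   0.2  28.8]
ridge 1691 [[-23.6, -8.3, 79.3], [-11.5, -0.0, 83.3], [18.8, 8.3, 85.0]] tilt [ 1.4000e-02 -5.0000e-03  8.3142e+01] 88.3
hood 4033 [[-30.6, -33.1, 49.5], [-22.0, 0.0, 53.6], [-1.9, 33.2, 55.9]] tilt [ 3.200e-02 -1.000e-03  5.422e+01] 89.4
fl 5364 [[-62.4, -44.6, -0.3], [-44.6, 0.1, 4.5], [-20.4, 45.2, 7.1]] tilt [ 1.900e-02 -1.000e-03  4.916e+00] 89.9
deck 2146 [[-62.5, -45.3, -1.9], [-48.8, 1.9, 0.1], [7.8, 45.9, 4.0]] tilt [ 0.012 -0.003  1.509] 0.2
```

>>> apply_moves --targets '[{"dp": [-0.02,0,0.06],"rotation": [0,0,0],"jaw": 0.05},{"dp": [-0.02,0,0.06],"rotation": [0,0,0],"jaw": 0.05},{"dp": [-0.02,0,0.06],"rotation": [0,0,0],"jaw": 0.05}]'

```text
t: 15.57
ee_pos: [568.9, 21.6, 109.4]
orientation: [-0.101, 0.995, 0.001, -0.002]
contact_force: [-22.0, 0.7, 48.0]
width: 15.4
finger_force: 48.8
```

>>> apply_moves --targets '[{"dp": [0,0,-0.08],"rotation": [0,0,0],"jaw": 0.05},{"dp": [0,0,-0.08],"rotation": [0,0,0],"jaw": 0.4},{"dp": [0,0,-0.08],"rotation": [0,0,0],"jaw": 0.5},{"dp": [0,0,-0.08],"rotation": [0,0,0],"jaw": 0.5},{"dp": [0,0,-0.08],"rotation": [0,0,0],"jaw": 0.5}]'

```text
t: 15.98
ee_pos: [570.2, 22.5, 109.5]
orientation: [-0.101, 0.995, 0.0, -0.001]
contact_force: [0.4, 2.6, 7.3]
width: 34.9
finger_force: 3.9
```

>>> apply_moves --targets '[{"dp": [0,0,-0.6],"rotation": [0,0,0],"jaw": 0.5},{"dp": [0,0,-1.3],"rotation": [0,0,0],"jaw": 0.5},{"dp": [0,0,-2.2],"rotation": [0,0,0],"jaw": 0.5},{"dp": [0,0,-2.5],"rotation": [0,0,0],"jaw": 0.5},{"dp": [0,0,-2.5],"rotation": [0,0,0],"jaw": 0.5}]'

```text
t: 16.4
ee_pos: [571.5, 22.0, 212.1]
orientation: [-0.101, 0.995, 0.0, 0.001]
contact_force: [0.2, -0.7, 0.6]
width: 43.5
finger_force: 0.0
```

>>> apply_moves --targets '[{"dp": [1.5,0,0],"rotation": [0,0,0],"jaw": 0.3},{"dp": [1.5,0,0],"rotation": [0,0,0],"jaw": 0.2},{"dp": [1.5,0,0],"rotation": [0,0,0],"jaw": 0.0},{"dp": [1.5,0,0],"rotation": [0,0,0],"jaw": 0.0},{"dp": [1.5,0,0],"rotation": [0,0,0],"jaw": 0.0}]'

```text
t: 16.82
ee_pos: [511.2, 10.3, 208.8]
orientation: [-0.101, 0.995, -0.0, -0.002]
contact_force: [0.4, 0.3, -0.3]
width: 18.2
finger_force: 0.0
```

```bash
python3 - <<'E'
from cov import *
img,d,W,T=cloud("wrist"); o=readout.get_obs(); print(o["t"],o["ee_pos"],o["qpos"].round(2))
A=np.radians(11.6);c,s=np.cos(A),np.sin(A)
q=W-np.array([570.4,22.1,30]); D=np.stack([q[...,0]*c+q[...,1]*s,-q[...,0]*s+q[...,1]*c,q[...,2]],-1)
def show(n,m):
    P=D[m]; print(n,len(P),np.percentile(P,[1,50,99],axis=0).round(1).tolist() if len(P) else "")
ax,ay,az=D[...,0],D[...,1],D[...,2]
show("fl near",(ax<-31)&(ax>-57)&(abs(ay)<40)&(az>2)&(az<20)&(abs(ay)>14))
show("fl side -",(ax<25)&(ax>-25)&(ay>-42)&(ay<-36)&(az>-2)&(az<20))
show("fl side +",(ax<25)&(ax>-25)&(ay<42)&(ay>36)&(az>-2)&(az<20))
show("hook",(ax<-38)&(ax>-60)&(abs(ay)<9)&(az>9)&(az<30))
show("ridge",(abs(ax)<30)&(abs(ay)<10)&(az>70)&(az<95))
# top / scene views of switch, far side
for cam in ["scene","top"]:
    im2,d2,W2,T2=cloud(cam); q=W2-np.array([570.4,22.1,30]); E=np.stack([q[...,0]*c+q[...,1]*s,-q[...,0]*s+q[...,1]*c,q[...,2]],-1)
    hsv=im2.max(2); m=(E[...,2]>25)&(E[...,2]<70)&(abs(E[...,0]-90)<35)&(abs(E[...,1])<50)&(hsv<45); P=E[m]; print(cam,"ball",len(P),P.mean(0).round(1) if len(P) else "")
    m=(abs(E[...,0])<28)&(abs(E[...,1])<32)&(E[...,2]>35)&(E[...,2]<70); print("hoodtop",np.median(E[m][:,2]))
    m=(E[...,0]>32)&(E[...,0]<56)&(abs(E[...,1])<40)&(abs(E[...,1])>14)&(E[...,2]>-3)&(E[...,2]<25); print("fl far z",np.median(E[m][:,2]),m.sum())
    if cam=="scene": cv2.imwrite("pics/s9.png",cv2.resize(im2[170:270,210:330],(720,600),interpolation=3))
E
```

```text
16.8667 [511.45044485  10.23786799 208.91282799] [-0.73  0.07  0.66  1.87 -0.05  1.21  1.72]
fl near 1148 [[-56.9, -39.4, 3.2], [-44.0, 14.1, 4.7], [-31.4, 39.6, 6.5]]
fl side - 73 [[-24.9, -41.8, 3.6], [-15.8, -40.3, 4.8], [4.5, -36.5, 6.2]]
fl side + 69 [[-24.6, 36.0, 0.2], [-15.5, 39.9, 4.7], [4.6, 42.0, 6.2]]
hook 133 [[-56.0, -5.9, 9.6], [-51.2, -0.7, 15.9], [-47.3, 5.4, 22.8]]
ridge 372 [[-22.6, -7.5, 70.3], [9.0, -0.5, 83.0], [20.1, 7.3, 85.0]]
scene ball 55 [ 94.4 -14.9  49.3]
hoodtop 52.50145796480916
fl far z 3.5206492764477844 77
top ball 7 [ 97.1 -23.1  58.9]
hoodtop nan
fl far z nan 0
  return _methods._mean(a, axis=axis, dtype=dtype,
  ret = ret.dtype.type(ret / rcount)
```

View pics/s9.png

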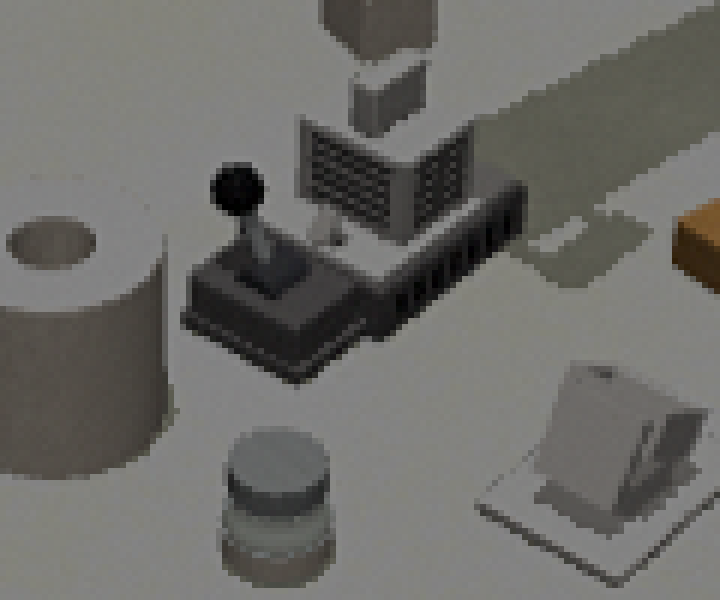

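The cover is seated: the flange is flat at about 4.7 mm and the far hook stands free above it at (328,228). The ball at (238,188) leans to -y. Next is the switch, with shut fingers.

```bash
python3 - <<'E'
from h import *
A=np.radians(11.6);c,s=np.cos(A),np.sin(A);G=frame([0,0,-1],[-s,c,0])
def dk(x,y,z): return np.array([570.4+c*x-s*y,22.1+s*x+c*y,30+z])
plan(dk(90,-68,140),G); print(dk(90,-68,57))
E
```

```text
dp [-3.756, -1.701, 0.965] rot [-0.005, -0.038, 0.005] rows>= 4.1
[672.2350711  -26.41410407  87.        ]
```

>>> apply_moves --targets '[{"dp": [-1.5,-1.7,0],"rotation": [0,0,0],"jaw": 0},{"dp": [-2.5,-1.7,0],"rotation": [0,0,0],"jaw": 0},{"dp": [-3.4,-1.7,0.3],"rotation": [0,0,0],"jaw": 0},{"dp": [-3.76,-1.7,0.9],"rotation": [0,0,0],"jaw": 0},{"dp": [-3.76,-1.7,0.97],"rotation": [0,0,0],"jaw": 0}]'

```text
t: 17.38
ee_pos: [675.4, -25.7, 165.8]
orientation: [-0.102, 0.995, -0.001, -0.003]
contact_force: [-2.3, 1.1, -0.8]
width: 0.3
finger_force: 0.0
```

>>> apply_moves --targets '[{"dp": [0,0,0],"rotation": [0,0,0],"jaw": 0},{"dp": [0,0,0],"rotation": [0,0,0],"jaw": 0},{"dp": [0,0,0],"rotation": [0,0,0],"jaw": 0}]'

```text
t: 17.63
ee_pos: [671.6, -27.1, 170.6]
orientation: [-0.101, 0.995, -0.0, -0.002]
contact_force: [0.4, 0.5, -0.4]
width: 0.4
finger_force: 0.0
```

```bash
python3 - <<'E'
from h import *
A=np.radians(11.6);c,s=np.cos(A),np.sin(A);G=frame([0,0,-1],[-s,c,0])
def dk(x,y,z): return np.array([570.4+c*x-s*y,22.1+s*x+c*y,30+z])
img,d,W,T=cloud("wrist"); o=readout.get_obs(); print(o["t"],o["ee_pos"],o["width"])
q=W-np.array([570.4,22.1,30]); D=np.stack([q[...,0]*c+q[...,1]*s,-q[...,0]*s+q[...,1]*c,q[...,2]],-1)
m=(D[...,2]>30)&(D[...,2]<70)&(abs(D[...,0]-90)<30)&(abs(D[...,1])<50)&(img.max(2)<60); P=D[m]; print(len(P),np.percentile(P,[2,50,98],axis=0).round(1).tolist() if len(P) else "")
plan(dk(90,-62,57),G)
E
```

```text
17.6833 [671.58393877 -26.93730456 171.20504263] 0.6918924724143053
786 [[77.1, -34.5, 47.0], [86.2, -24.2, 56.3], [97.1, -12.1, 60.0]]
dp [-0.023, 0.159, 2.105] rot [0.002, -0.023, -0.003] rows>= 2.0
```

>>> apply_moves --targets '[{"dp": [-0.02,0,0.7],"rotation": [0,0,0],"jaw": 0},{"dp": [-0.02,0,1.4],"rotation": [0,0,0],"jaw": 0},{"dp": [-0.02,0,2.1],"rotation": [0,0,0],"jaw": 0},{"dp": [-0.02,0,2.1],"rotation": [0,0,0],"jaw": 0},{"dp": [-0.02,0,2.1],"rotation": [0,0,0],"jaw": 0}]'

```text
t: 18.1
ee_pos: [671.6, -26.2, 86.7]
orientation: [-0.101, 0.995, 0.0, -0.002]
contact_force: [-0.4, 0.4, 0.1]
width: 0.1
finger_force: 0.0
```

>>> apply_moves --targets '[{"dp": [0,0.3,0],"rotation": [0,0,0],"jaw": 0},{"dp": [0,0.6,0],"rotation": [0,0,0],"jaw": 0},{"dp": [0,0.9,0],"rotation": [0,0,0],"jaw": 0},{"dp": [0,1.2,0],"rotation": [0,0,0],"jaw": 0},{"dp": [0,1.4,0],"rotation": [0,0,0],"jaw": 0}]'

```text
t: 18.52
ee_pos: [661.4, 31.3, 87.2]
orientation: [-0.102, 0.995, 0.0, -0.001]
contact_force: [0.9, -0.9, 1.1]
width: 0.7
finger_force: 0.9
```

>>> apply_moves --targets '[{"dp": [0,0.1,0],"rotation": [0,0,0],"jaw": 0},{"dp": [0,0.2,0],"rotation": [0,0,0],"jaw": 0},{"dp": [0,0.2,0],"rotation": [0,0,0],"jaw": 0},{"dp": [0,0.2,0],"rotation": [0,0,0],"jaw": 0}]'

```text
t: 18.85
ee_pos: [659.2, 36.5, 85.8]
orientation: [-0.101, 0.995, 0.0, -0.002]
contact_force: [0.4, -0.4, 0.2]
width: 0.5
finger_force: 0.0
```

```bash
cat > ball.py <<'E'
from h import *
A=np.radians(11.6);c,s=np.cos(A),np.sin(A)
def look(cam):
    img,d,W,T=cloud(cam)
    q=W-np.array([570.4,22.1,30]); D=np.stack([q[...,0]*c+q[...,1]*s,-q[...,0]*s+q[...,1]*c,q[...,2]],-1)
    m=(D[...,2]>30)&(D[...,2]<64)&(abs(D[...,0]-90)<20)&(abs(D[...,1])<45)&(img.max(2)<50); P=D[m]; print(cam,len(P),np.percentile(P,[2,50,98],axis=0).round(1).tolist() if len(P) else "")
    return img
E
python3 - <<'E'
from ball import *
o=readout.get_obs(); p=o["ee_pos"]-np.array([570.4,22.1,30]); print(o["t"],c*p[0]+s*p[1],-s*p[0]+c*p[1],p[2],o["contact_force"]); look("wrist"); look("scene")
E
```

```text
18.85 89.82903693929465 -3.7596072900387227 55.787315417867845 [ 0.35088496 -0.42798705  0.24539629]
wrist 764 [[79.7, -11.8, 31.3], [81.3, -4.0, 48.2], [82.9, 3.6, 63.2]]
scene 141 [[82.0, -10.8, 32.0], [97.9, 9.0, 51.1], [103.9, 35.7, 62.6]]
```

>>> apply_moves --targets '[{"dp": [0,0.05,0],"rotation": [0,0,0],"jaw": 0},{"dp": [0,0.1,0],"rotation": [0,0,0],"jaw": 0},{"dp": [0,0.15,0],"rotation": [0,0,0],"jaw": 0},{"dp": [0,0.15,0],"rotation": [0,0,0],"jaw": 0}]'

```text
t: 19.28
ee_pos: [658.1, 42.3, 85.9]
orientation: [-0.101, 0.995, -0.0, -0.002]
contact_force: [-0.4, -0.7, -0.5]
width: 0.7
finger_force: 0.5
```

>>> apply_moves --targets '[{"dp": [0,0.05,0],"rotation": [0,0,0],"jaw": 0},{"dp": [0,0.05,0],"rotation": [0,0,0],"jaw": 0}]'

```text
t: 19.45
ee_pos: [658.0, 42.6, 86.1]
orientation: [-0.101, 0.995, -0.001, -0.001]
contact_force: [1.0, -5.1, -2.2]
width: 0.3
finger_force: 2.3
```

>>> apply_moves --targets '[{"dp": [0,0.05,0],"rotation": [0,0,0],"jaw": 0},{"dp": [0,0.05,0],"rotation": [0,0,0],"jaw": 0}]'

```text
t: 19.62
ee_pos: [657.9, 42.8, 86.1]
orientation: [-0.1, 0.995, -0.002, -0.001]
contact_force: [3.5, -9.4, -3.0]
width: 0.4
finger_force: 4.4
```

The force is rising against the end stop, so the switch is hard over. I retreat and check everything.

>>> apply_moves --targets '[{"dp": [0,-0.5,0],"rotation": [0,0,0],"jaw": 0},{"dp": [0,-1.0,0],"rotation": [0,0,0],"jaw": 0},{"dp": [0,-1.0,-1.0],"rotation": [0,0,0],"jaw": 0},{"dp": [0,-1.0,-2.0],"rotation": [0,0,0],"jaw": 0},{"dp": [0,-1.0,-3.0],"rotation": [0,0,0],"jaw": 0}]'

```text
t: 20.03
ee_pos: [665.4, 6.6, 207.2]
orientation: [-0.101, 0.995, -0.0, -0.002]
contact_force: [1.6, 0.9, 0.4]
width: 0.7
finger_force: 0.0
```

>>> apply_moves --targets '[{"dp": [2.5,0,-0.8],"rotation": [0,0,0],"jaw": 0.3},{"dp": [2.5,0,-0.8],"rotation": [0,0,0],"jaw": 0.3},{"dp": [2.5,0,-0.8],"rotation": [0,0,0],"jaw": 0.3},{"dp": [2.5,-2,-0.8],"rotation": [0,0,0],"jaw": 0.3},{"dp": [2.5,-2,-0.8],"rotation": [0,0,0],"jaw": 0.3}]'

```text
t: 20.45
ee_pos: [584.0, -89.4, 239.9]
orientation: [-0.104, 0.995, 0.002, 0.0]
contact_force: [0.2, -0.6, 0.3]
width: 22.8
finger_force: 0.0
```

>>> apply_moves --targets '[{"dp": [0,0,0],"rotation": [0,0,0],"jaw": 0.3},{"dp": [0,0,0],"rotation": [0,0,0],"jaw": 0.3},{"dp": [0,0,0],"rotation": [0,0,0],"jaw": 0.3}]'

```text
t: 20.7
ee_pos: [584.2, -91.2, 238.4]
orientation: [-0.101, 0.995, 0.0, -0.002]
contact_force: [0.3, 0.2, -1.1]
width: 25.7
finger_force: 0.0
```

```bash
python3 - <<'E'
from ball import *
o=readout.get_obs(); print(o["t"],o["ee_pos"],o["contact_force"])
im=look("scene"); look("top"); look("wrist")
cv2.imwrite("pics/s10.png",cv2.resize(im[140:320,170:400],(767,600),interpolation=3))
E
```

```text
20.7 [584.20063478 -91.21834659 238.4007125 ] [ 0.34895711  0.1726232  -1.07514425]
scene 59 [[82.4, 20.3, 39.5], [95.0, 31.5, 50.5], [103.6, 39.8, 57.1]]
top 45 [[78.5, 12.4, 47.1], [88.3, 24.0, 55.6], [101.1, 35.3, 62.4]]
wrist 0
```

View pics/s10.png

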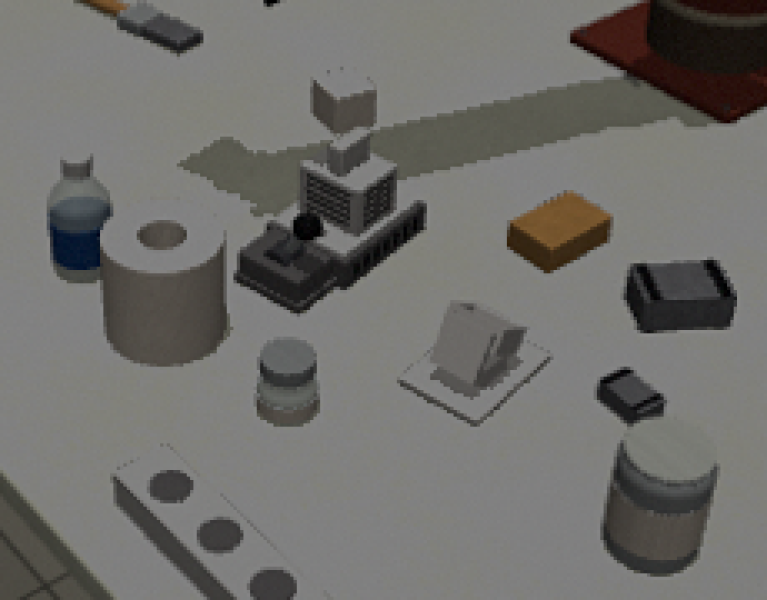

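The ball, at (307,227), now sits at y of about +24 (hard over). The cover is seated and the bystanders haven't moved.

```bash
python3 -c "
from station import order; print(order.sign_off())"
```

```text
the job is handed in; nothing more can be done
None
```

The job is handed in: the filter is home in the well, the cover is pressed down flat with its hooks clicked over, the switch is hard over to +y, and the arm is clear of everything, at about 21 s of the 67 s allowed.

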